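Put the torque screwdriver away and snap its case shut

TASK

Put the green-handled torque screwdriver away in its open case: lay it down (do not drop it) so that handle and shaft lie fully down in the cradles shaped for them. Then swing the lid over and press its free edge down past the spring catch until it clicks and the lid is fully shut. Leave the other tools and parts on the bench where they are.

Things in the scene. Friction and masses are not known exactly. Their poses are not given: they have to be found in the camera images.
- driver_grip (a point): Torque screwdriver to put away: eight-sided green handle, black end cap, steel shaft; 190 mm long, 0.2 to 0.4 kg. Point: middle of the handle (110 mm long, 32 mm across flats) on its axis, 16 mm above the bench; x runs towards the tip. Collar 24 mm thick from x = +55 to +77 mm, shaft 10 mm thick to +135 mm. Balances within 15 mm of this point. Lies left or right of the case.
- driver_tip (a point): Tip of the torque screwdriver's shaft, on its axis, 135 mm from the middle of the handle.
- driver: The same torque screwdriver; origin half-way along its 190 mm on its underside, 16 mm below the axis; x towards the tip (the handle's middle is at x = -40 mm).
- case: Hard case, fixed to the bench: black base 150 (x) by 230 (y) by 38 mm high, walls and floor 4 mm; orange lid. Origin under the base's centre, z up. Hinge line along y at x = +75, z = 38 mm (far side); spring catch at the middle of the near side, out to x = -87 mm. Grey cradles inside hold the driver along y, over x = 0, tip towards +y.
- cradle (a point): In the case, at x = 0, y = -40, z = 30 mm, same axes: where the middle of the handle comes to lie (15 mm either way along y is free). Two handle cradles (slots 40 mm wide, flared tops 32 mm up) 32 to 48 mm from this point in -y and 36 to 50 mm in +y; between them fingers have room down to the floor (26 mm below this point) and out to x = +-71 mm.
- shaft_cradle (a point): In the case, at x = 0, y = 57, z = 30 mm: where the shaft lies in its own cradle, 20 mm long in y; the slot is 20 mm wide with a flared top 35 mm up, too narrow for the handle or collar, so the driver fits one way round only. Beside it, a fixed strip of spare bits, 26 mm high, at x = 47 to 61 mm, y = 20 to 104 mm.
- lid (a joint): Opening angle of the orange lid, rad: 0 shut, 1.7 to 1.9 at the start, past upright; stop at 1.95. A flat-topped tray, 150 mm from hinge to free edge, 230 mm wide, 20 mm thick, on a stiff hinge: stays where left, moves with 1 to 4 N at its edge. Lowered, it stops on the catch at about 0.08 (edge 12 mm high); about 10 N down on its free edge snaps it to 0, and the catch holds it.
- lid_edge (a point): Where to press: on the lid's outer (top) face, midway along the free edge and 10 mm in from it, 140 mm from the hinge line, 20 mm out from the plane of the rim; 58 mm above the bench when shut. Axes of the lid: x from free edge to hinge, y along the hinge, z out of the outer face.
- catch (a joint): White spring catch, 50 mm wide, on the near side of the base, top 53 mm above the bench: angle outward in rad, 0 at rest, up to about 0.13 while the lid passes, about 0.01 with the lid held shut. Snaps back by itself.
- screwdriver: Bystander: plain screwdriver with red round handle, 200 mm, lying on the bench, on the other side of the case from the torque screwdriver. Origin underneath its middle.
- spanner: Bystander: steel spanner 180 mm long, 8 mm thick, at the right. Origin underneath its middle.
- carton: Bystander: red carton 100 x 70 x 50 mm. Origin under its centre.
- cleaner: Bystander: white bottle with red cap, 60 mm diameter, 160 mm tall. Origin under its centre.
- tape: Bystander: yellow roll of tape lying flat, 100 mm diameter, 19 mm high. Origin under its centre.
- pot: Bystander: grey open pot, 72 mm diameter, 75 mm tall. Origin under its centre.
- housing: Bystander: grey cast housing, 85 x 150 mm and 63 mm high, behind the case. Origin under its centre.
There are look-alikes about, which are no part of the job. Of the things like the driver, leave any that is blue or yellow; of the rest the larger one is meant.

How it is judged:
On the way, in this order (a step that is already met when the one before it is completed fails the run):
1. the torque screwdriver lies fully down in its cradles, let go, the lid still open (x of driver_grip in the frame of case between -0.008 and 0.008 m and y of driver_grip in the frame of case between -0.065 and -0.015 m and z of driver_grip in the frame of case between 0.026 and 0.034 m and y of driver_tip in the frame of case above 0.06 m and angle between the x axis of driver_grip and the y axis of case, either way round below 0.1 rad and contact force between the fingers and driver below 0.2 N and value of joint lid above 0.5 rad), for 0.2 s.
2. the lid is pressed past the catch, fully shut, and the catch has snapped back (value of joint lid below 0.02 rad and value of joint catch below 0.06 rad), for 0.2 s.
At the end, for the whole second after the job is handed in: The torque screwdriver rests in its cradles (handle middle within 8 mm across and 25 mm along, axis 26 to 34 mm up, tip to +y within 0.1 rad), the lid is shut (under 0.02 rad) with the catch snapped back (under 0.06 rad), nothing moves, and every bystander is within 30 mm of its start (all of step 2 and x of driver_grip in the frame of case between -0.008 and 0.008 m and y of driver_grip in the frame of case between -0.065 and -0.015 m and z of driver_grip in the frame of case between 0.026 and 0.034 m and y of driver_tip in the frame of case above 0.06 m and angle between the x axis of driver_grip and the y axis of case, either way round below 0.1 rad and linear speed of driver below 0.02 m/s and velocity of joint lid below 0.05 rad/s and distance of each of screwdriver, spanner, carton, cleaner, tape, pot, housing from where it was at the start of the episode below 0.03 m); the robot touches nothing.
It fails at once if the torque screwdriver is dropped (falling free at more than 0.8 m/s, a drop of about 35 mm) (linear speed of driver above 0.8 m/s and contact force between the fingers and driver below 0.05 N).
It fails at once if a bystander is knocked away or over (moved by more than 60 mm) (distance of any of screwdriver, spanner, carton, cleaner, tape, pot, housing from where it was at the start of the episode above 0.06 m).
It also fails if it takes over 61 s, if anything falls off the work surface, if the arm or the gripper's body presses on something with over 40 N, if the wrist force passes 120 N, or if a joint passes its speed limit or range.

ROBOT

A 6-joint arm with a two-finger parallel gripper is mounted at the origin on the work surface. World frame = base frame: x ahead of the robot, y to its left, z up, the work surface at z = 0. Lengths are in m, angles in rad, forces in N, time in s.
With the tool pointing down it reaches from about 0.225 to 0.875 m from the base axis. Payload 3.4 kg.
Tool frame: the origin (TCP) lies midway between the tips of the shut fingers; the grasp point (between the pads) lies 19 mm behind it; x points along the fingers, z is the direction in which the jaws open and shut, and the axes are right-handed (so a half turn about x gives the same grasp; the last joint's range is limited). The gripper opens to 85 mm and grips with 20 to 120 N. Pads are 22 mm wide; open, the fingers measure 114 mm over their backs; the gripper's body (76 mm by 85 mm) begins 54 mm behind the grasp point. The pads swing forward as they close: fully open they stand 13 mm farther back than shut.
Start: joints at [1.177, 0.276, 1.505, -0, 1.361, -0.121], TCP at [0.155, 0.554, 0.231] pointing down, gripper open.
Joint ranges: [-2.89, 2.89], [-0.75, 2.08], [0.22, 2.7], [-1.18, 4.32], [0.11, 2.71], [-2.7, 2.7]. Speed limits (rad/s): [2.57, 2.57, 3.14, 3.14, 3.14, 3.14].

INTERFACE

Orientations are given as a unit quaternion [w, x, y, z].
In Python, from rig import manip, eyes gives the robot as it stands. The module is installed in compiled form; this text tells all that it offers.
- The arm moves only by the shell command python3 -m crank 'ROWS' [FORCE]. ROWS is JSON, a list of rows, each a list of 7 numbers: the shift along the tool's x, y, z in cm, then the turn, a rotation vector about the tool's x, y, z in degrees, then the finger opening in cm, from 0 to 8.54. A call has 1 to 5 rows; each row is the pose to reach, as a shift and turn from the pose commanded when the call began, along the tool's axes at that moment; what a row does not reach only later rows make up. A row lasts 1/8 s, in which the tool goes at most 62.5 mm and 10.7 degrees, less where a joint would pass 70% of its speed; a pose out of reach is approached as far as the arm can. A call with a gripper value outside its range is refused whole. The fingers move at their own pace and stop on an object; FORCE is the grip in N (left out, the last holds). Time passes only in rows, so rows that repeat a pose let the fingers close. It gives the time, the measured TCP pose, the force and the opening at its end, in the units of the state.
- manip.get_state(): the state, without advancing time (a new reading comes with each control period).
- eyes.get_image(name): name is "scene" or "side" or "wrist"; returns a dict with "color" (384x512x3 uint8, blue, green, red), "z_map" (384x512 float32, m along the optical axis (not along the pixel's ray), 0 where there is no reading), "vertical_fov" (degrees; the focal length in pixels is half the picture's height over the tangent of half this angle, whatever the lens; pixels are square), "cx", "cy" (the principal point, pixels), "eye" and "attitude" of the camera in the world. Camera axes: x right, y up, looking along -z (the intrinsics and any distortion apply to the point x, -y, -z); pixel columns grow to the right and rows downward; lengths in m; the calibration is good to about 2 mm. A picture is of the moment at which its call begins.
- manip.sign_off(): hands the job in, once; it reports no verdict.
The state is a dict: "clock": time; "qpos": joint angles; "qd": joint speeds; "effort": joint torques, N m; "position": TCP position; "ee_rot": TCP orientation; "contact_force": force on the tool from outside, world axes, zero at the start; "moment": the same for the moment, N m; "width": finger opening in m.
Only numpy, scipy, OpenCV 4.12 (cv2) and the standard library are available. Lean on these libraries where they do the work, as an engineer would, in place of code of your own. Each camera call takes 0.05 s, during which the arm holds its last target.

## Working session

There is one attempt and no reset: what is moved stays moved. The work goes in short steps, Python scripts to look and compute and a shell command to move; the robot and the scene stay as the last step left them, time stands still between calls to the robot, and variables do not carry over. Pictures are saved under pics/ and viewed, and the job is handed in when it is done.

```bash
mkdir -p pics
cat > h.py <<'E'
import numpy as np, cv2
from rig import manip, eyes
from scipy.spatial.transform import Rotation as R
def rot(q): return R.from_quat([q[1],q[2],q[3],q[0]])
def cam(im):
    a=np.array(im["attitude"]); Rm = a if a.shape==(3,3) else rot(a).as_matrix()
    f=im["color"].shape[0]/2/np.tan(np.radians(im["vertical_fov"])/2)
    return np.array(im["eye"]),Rm,f
def unproj(im,u,v,z):
    e,Rm,f=cam(im); u=np.asarray(u,float);v=np.asarray(v,float)
    p=np.stack([(u-im["cx"])/f*z,-(v-im["cy"])/f*z,-z*np.ones_like(u)],-1)
    return p@Rm.T+e
def plane(im,u,v,h):
    e,_,_=cam(im); p=unproj(im,u,v,np.ones_like(np.asarray(u,float))); d=p-e
    return e+d*((h-e[2])/d[...,2])[...,None]
def pts(im):
    z=im["z_map"]; v,u=np.mgrid[:z.shape[0],:z.shape[1]]
    return unproj(im,u,v,z)
E
python3 - <<'E'
from h import *
for n in ["scene","side","wrist"]:
    im=eyes.get_image(n); cv2.imwrite(f"pics/{n}0.png",im["color"])
    print(n,{k:(v if not hasattr(v,'shape') or v.size<10 else v.shape) for k,v in im.items()})
print(manip.get_state())
E
```

```text
scene {'color': (384, 512, 3), 'z_map': (384, 512), 'vertical_fov': 54.538431720359135, 'cx': 252.98653228279312, 'cy': 196.82840340953965, 'eye': array([ 0.88106663, -0.81629378,  0.92724594]), 'attitude': array([0.89727737, 0.36862782, 0.08847033, 0.22622963])}
side {'color': (384, 512, 3), 'z_map': (384, 512), 'vertical_fov': 48.29593429438836, 'cx': 255.76354439589454, 'cy': 189.23875018867977, 'eye': array([-0.11924573,  1.01492011,  0.94633859]), 'attitude': array([-0.24384966, -0.11703595,  0.44926976,  0.85146733])}
wrist {'color': (384, 512, 3), 'z_map': (384, 512), 'vertical_fov': 61.28166008615211, 'cx': 253.87692803561552, 'cy': 189.29008612815343, 'eye': array([0.08310307, 0.57370067, 0.37257517]), 'attitude': array([ 0.78783929, -0.11943728, -0.08890626,  0.59761164])}
{'clock': 0.15, 'qpos': array([ 1.17702706e+00,  2.76503017e-01,  1.50582910e+00,  2.33498973e-05,
        1.36069831e+00, -1.21012940e-01]), 'qd': array([ 0.00153476, -0.0014857 , -0.00340773,  0.00030019, -0.00153896,
        0.00140891]), 'effort': array([ 6.45410419e-04, -4.17139363e+01, -2.46034008e+01, -1.23472610e-04,
        7.64461351e-03, -2.91421031e-05]), 'position': array([0.15475444, 0.55338768, 0.2306133 ]), 'ee_rot': array([ 0.56289308, -0.42762719,  0.56377942,  0.42712893]), 'contact_force': array([-0.57291763, -0.21095536, -0.58231829]), 'moment': array([ 0.03803281,  0.03482209, -0.0016561 ]), 'width': 0.08575915465542473}
```

View pics/scene0.png

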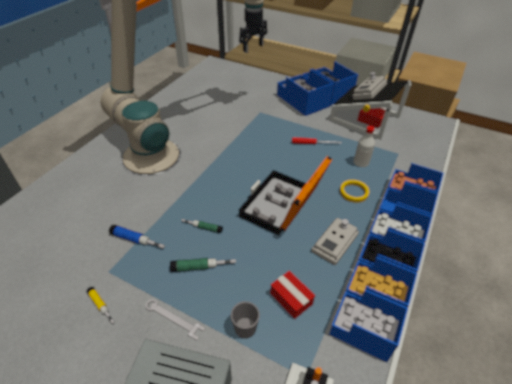

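View pics/side0.png

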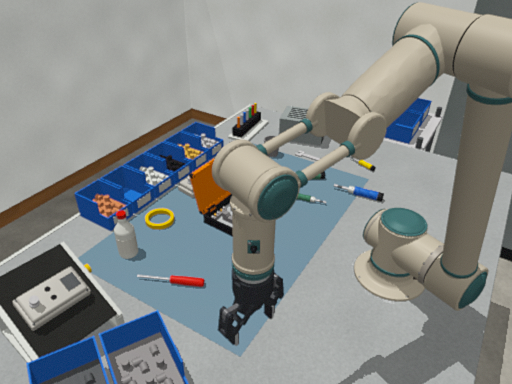

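View pics/wrist0.png

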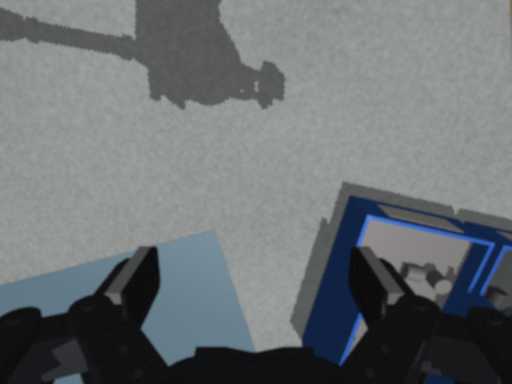

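Driver candidates in the scene picture: 
- the large green one at about (200,264)
- a smaller green one at about (203,226)
- a blue one at about (135,237)
- a yellow one at about (100,303)
- the red bystander at about (315,141)

By the description I choose the large green one at (200,264). The case is at about (275,200) with the lid open. Next I check the crop and measure.

Run:
```python
from h import *
im=eyes.get_image("scene"); c=im["color"]
cv2.imwrite("pics/crop1.png",cv2.resize(c[140:290,150:350],None,fx=4,fy=4,interpolation=cv2.INTER_CUBIC))
hsv=cv2.cvtColor(c,cv2.COLOR_BGR2HSV); P=pts(im)
m=cv2.inRange(hsv,(55,70,30),(85,255,255))
n,l,s,ce=cv2.connectedComponentsWithStats(m)
for i in range(1,n):
    if s[i,4]>40:
        v,u=np.where(l==i); p=P[v,u]
        w=plane(im,u,v,0.016); w=w[:,:2]; mu=w.mean(0); _,_,V=np.linalg.svd(w-mu); t=(w-mu)@V[0]; q=(w-mu)@V[1]
        print(s[i],ce[i].round(1),"pl",mu.round(4),"ax",V[0].round(3),"len",np.ptp(t).round(4),"wid",np.ptp(q).round(4),"depth med",np.median(p,0).round(4),"top z",np.percentile(p[:,2],[5,95]).round(4))
for (u,v) in [(250,300),(190,180),(300,250),(60,250)]: print(P[v,u].round(4))
m=cv2.inRange(hsv,(5,150,100),(18,255,255)); n,l,s,ce=cv2.connectedComponentsWithStats(m)
for i in range(1,n):
    if s[i,4]>200:
        v,u=np.where(l==i); p=P[v,u]; print("orange",s[i],p.min(0).round(3),p.max(0).round(3))
```

```text
[198 221  20  11 127] [207.6 226. ] pl [ 0.3993 -0.2056] ax [0.989 0.146] len 0.0651 wid 0.0289 depth med [ 0.4012 -0.2087  0.0212] top z [0.0113 0.0263]
[176 258  32  14 335] [191.4 264.3] pl [ 0.4372 -0.35  ] ax [-0.832 -0.555] len 0.09 wid 0.0392 depth med [ 0.4422 -0.3552  0.0288] top z [0.0129 0.0339]
[ 0.6373 -0.3616 -0.0008]
[ 0.2157 -0.0424  0.0011]
[ 0.6923 -0.1418  0.0019]
[ 0.0476 -0.4892 -0.0005]
orange [295 158  36  47 422] [ 0.593 -0.816  0.013] [0.881 0.107 0.927]
```

View pics/crop1.png

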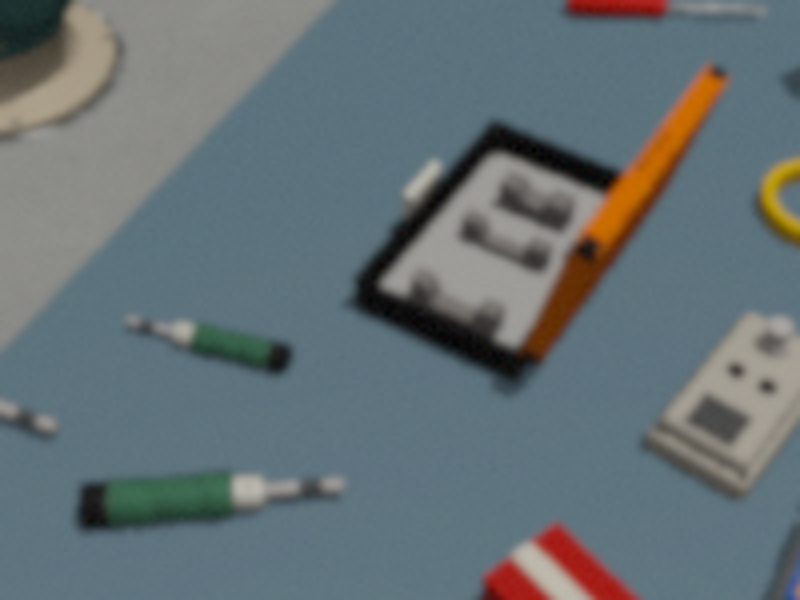

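The crop confirms the large green driver, handle at crop (165,497) and tip at (340,486). The case has its three cradles at crop (455,305), (505,240) and (535,200), with the two handle cradles at the lower end and the shaft cradle at the top. Next I measure the case and the tool geometry.

```bash
cat >> h.py <<'E'
def go(p,Rt=None,st=None):
    """shift cm / turn deg from current measured tool pose to TCP p, rotation Rt"""
    st=st or manip.get_state(); R0=rot(st["ee_rot"])
    d=R0.inv().apply(np.array(p)-st["position"])*100
    rv=np.zeros(3) if Rt is None else np.degrees((R0.inv()*Rt).as_rotvec())
    return d.round(2),rv.round(1)
def down(zdir):
    """tool pointing down, z axis (jaws) along horizontal angle zdir rad"""
    z=np.array([np.cos(zdir),np.sin(zdir),0]); x=np.array([0,0,-1.]); return R.from_matrix(np.stack([x,np.cross(z,x),z],1))
E
python3 - <<'E'
from h import *
st=manip.get_state(); R0=rot(st["ee_rot"]); print(R0.as_matrix().round(3))
im=eyes.get_image("wrist"); e,Rm,f=cam(im); print("cam in tool",R0.inv().apply(e-st["position"]).round(4), "cam look in tool",R0.inv().apply(-Rm[:,2]).round(3),"cam up",R0.inv().apply(Rm[:,1]).round(3))
im=eyes.get_image("scene"); P=pts(im); c=im["color"]
reg=(P[...,0]>0.35)&(P[...,0]<0.75)&(P[...,1]>-0.3)&(P[...,1]<0.2)
blk=(c.max(2)<45)&reg&(abs(P[...,2]-0.036)<0.012)
v,u=np.where(blk); w=plane(im,u,v,0.038)[:,:2].astype(np.float32); print(len(w),w.min(0),w.max(0)); print(cv2.minAreaRect(w))
hsv=cv2.cvtColor(c,cv2.COLOR_BGR2HSV)
o=(cv2.inRange(hsv,(5,150,60),(18,255,255))>0)&reg&(P[...,2]>0.03)
p=P[o]; print("lid",len(p),p.min(0),p.max(0))
q=p-p.mean(0); _,_,V=np.linalg.svd(q,full_matrices=False); print(p.mean(0),V.round(3))
E
```

```text
[[-0.    -0.963  0.269]
 [-0.001  0.269  0.963]
 [-1.     0.    -0.001]]
cam in tool [-1.421e-01  7.450e-02  1.000e-04] cam look in tool [ 0.956 -0.295 -0.001] cam up [0.295 0.956 0.   ]
291 [ 0.4462287  -0.21027859] [0.6236865  0.10905325]
((0.5460561513900757, -0.05627301335334778), (0.3264394700527191, 0.16783994436264038), 84.25853729248047)
lid 624 [ 0.5985318  -0.12760381  0.03028482] [0.67521171 0.10712021 0.19110036]
[ 0.65459721 -0.04446485  0.15055022] [[ 0.126  0.955  0.267]
 [-0.167  0.286 -0.944]
 [-0.978  0.074  0.196]]
```

Run:
```python
from h import *
print(go([0.48,-0.12,0.35],down(0.0)))
```

```text
(array([-11.87, -49.46, -56.12]), array([74.4, -0. ,  0. ]))
```

```bash
python3 -m crank '[[-11.9,-10,-11,15,0,0,8.5],[-11.9,-20,-22,30,0,0,8.5],[-11.9,-28,-32,45,0,0,8.5],[-11.9,-36,-41,60,0,0,8.5],[-11.9,-44,-50,74.4,0,0,8.5]]'
python3 - <<'E'
from h import *
print(go([0.48,-0.12,0.35],down(0.0)))
E
```

```text
clock: 0.92
position: [0.2837, 0.2877, 0.3158]
ee_rot: [0.697, -0.125, 0.695, 0.125]
contact_force: [1.2, 0.1, -0.2]
width: 0.085
(array([ -3.41, -45.05,   4.23]), array([20.3,  0.1, -0. ]))
```

```bash
python3 -m crank '[[-3.4,-45,4.2,20,0,0,8.5],[-3.4,-45,4.2,20,0,0,8.5],[-3.4,-45,4.2,20,0,0,8.5],[-3.4,-45,4.2,20,0,0,8.5],[-3.4,-45,4.2,20,0,0,8.5]]'
python3 - <<'E'
from h import *
print(go([0.48,-0.12,0.35],down(0.0)))
E
```

```text
clock: 1.55
position: [0.4202, 0.0073, 0.3391]
ee_rot: [0.708, -0.004, 0.707, 0.004]
contact_force: [1.2, 1.3, -0.1]
width: 0.0849
(array([ -1.09, -12.79,   5.84]), array([ 0.6,  0.1, -0. ]))
```

```bash
python3 -m crank '[[-1,-12.8,5.8,0.6,0,0,8.5],[-1,-12.8,5.8,0.6,0,0,8.5],[-1,-12.8,5.8,0.6,0,0,8.5],[-1,-12.8,5.8,0.6,0,0,8.5]]'
python3 - <<'E'
from h import *
im=eyes.get_image("wrist"); cv2.imwrite("pics/w1.png",im["color"])
np.save("w1.npy",im,allow_pickle=True)
print(manip.get_state()["position"], cam(im)[0])
E
```

```text
clock: 2.05
position: [0.4791, -0.1184, 0.3482]
ee_rot: [0.707, 0.001, 0.708, 0.0]
contact_force: [0.3, 1.0, -0.4]
width: 0.0847
[ 0.47857148 -0.11724402  0.34834384] [ 0.47982831 -0.04358532  0.49027425]
```

View pics/w1.png

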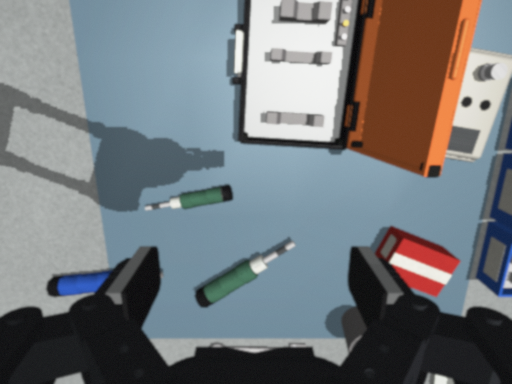

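Run:
```python
from h import *
im=np.load("w1.npy",allow_pickle=True).item(); c=im["color"]; P=pts(im); hsv=cv2.cvtColor(c,cv2.COLOR_BGR2HSV)
for (u,v) in [(150,220),(300,220),(200,100),(330,200)]: print("bench",P[v,u].round(4))
# driver
m=np.zeros(c.shape[:2],np.uint8); roi=(slice(232,312),slice(185,300))
bg=np.median(c[230:240,190:240].reshape(-1,3),0); d=np.abs(c.astype(int)-bg).sum(2)
m[roi]=((P[roi][...,2]>0.0055)*255).astype(np.uint8)
n,l,s,ce=cv2.connectedComponentsWithStats(m); i=1+np.argmax(s[1:,4]); v,u=np.where(l==i); print("blob",s[i])
g=cv2.inRange(hsv,(50,70,30),(90,255,255)); gm=(l==i)&(g>0)
vg,ug=np.where(gm); w=plane(im,ug,vg,0.016)[:,:2]; mu=w.mean(0);_,_,V=np.linalg.svd(w-mu); a=V[0]*np.sign(V[0][0]); nrm=np.array([-a[1],a[0]])
wa=plane(im,u,v,0.016)[:,:2]; t=(wa-mu)@a; q=(wa-mu)@nrm
print("green",mu.round(4),"ang",np.degrees(np.arctan2(a[1],a[0])).round(2),"green ext",((w-mu)@a).min().round(4),((w-mu)@a).max().round(4),"wid",np.percentile((w-mu)@nrm,[1,99]).round(4))
print("all ext",t.min().round(4),t.max().round(4))
sh=(t>0.075)&(t<0.13); print("shaft q",q[sh].mean().round(4),sh.sum())
# axis by depth tops
pg=P[gm]; print("green top z",np.percentile(pg[:,2],[50,95]).round(4), "xy of top",pg[pg[:,2]>0.029].mean(0).round(4))
# case dark rim
reg=(P[...,0]>0.4)&(P[...,0]<0.65)&(P[...,1]>-0.25)
dk=(c.max(2)<50)&reg&(abs(P[...,2]-0.037)<0.006)
vi,ui=np.where(dk); w=plane(im,ui,vi,0.038)[:,:2]; print("rim",len(w),w.min(0).round(4),w.max(0).round(4))
L=w[(w[:,1]>-0.09)&(w[:,0]<np.percentile(w[:,0],50))]
np.savez("rim.npz",w=w)
vis=c.copy(); vis[dk]=(0,0,255); vis[l==i]=(255,0,255); vis[gm]=(0,255,0); cv2.imwrite("pics/v1.png",vis[:320])
# posts
gr=reg&(P[...,2]>0.022)&(P[...,2]<0.05)&(c.max(2)>50)&(hsv[...,1]<60)
n,l2,s,ce=cv2.connectedComponentsWithStats(gr.astype(np.uint8))
for k in range(1,n):
    if s[k,4]>25:
        p=P[l2==k]; print("grey",s[k],ce[k].round(1),"z",p[:,2].mean().round(4),np.median(p,0).round(4), p.min(0).round(3),p.max(0).round(3))
```

```text
bench [ 0.3097 -0.2467 -0.0004]
bench [ 0.5541 -0.2462  0.0014]
bench [ 4.008e-01 -5.800e-02  3.000e-04]
bench [ 6.008e-01 -2.122e-01  5.000e-04]
blob [ 194  241  101   67 1750]
green [ 0.4361 -0.3523] ang 35.61 green ext -0.0498 0.0502 wid [-0.0175  0.0176]
all ext -0.0693 0.1293
shaft q -0.0025 208
green top z [0.0293 0.0326] xy of top [ 0.4396 -0.3457  0.0356]
rim 1248 [ 0.4587 -0.1221] [0.6277 0.0625]
grey [243   0   3  25  44] [243.8  12.3] z 0.0347 [0.4671 0.0488 0.035 ] [0.466 0.036 0.032] [0.469 0.064 0.036]
grey [242   0   8 133 170] [245.8  66.1] z 0.0352 [ 0.4691 -0.0159  0.0369] [ 0.463 -0.101  0.022] [0.474 0.063 0.04 ]
grey [279   0  54  22 946] [305.5  10.3] z 0.0302 [0.5458 0.0524 0.0329] [0.512 0.041 0.022] [0.577 0.064 0.037]
grey [344   6   6   7  29] [346.7   9.2] z 0.0253 [0.5984 0.0548 0.0255] [0.595 0.052 0.022] [0.602 0.058 0.028]
grey [240  30   6  48 127] [242.7  52.4] z 0.0374 [0.4652 0.0032 0.0354] [ 0.461 -0.027  0.031] [0.468 0.029 0.05 ]
grey [340  34   7   6  31] [342.9  36.5] z 0.025 [0.5963 0.0226 0.0252] [0.593 0.02  0.023] [0.6   0.026 0.027]
grey [270  48  16  13 177] [277.7  54.1] z 0.0302 [0.5111 0.0011 0.0309] [ 0.501 -0.006  0.023] [0.521 0.008 0.034]
grey [315  51  17  13 194] [323.1  57.2] z 0.03 [ 0.5705 -0.0027  0.031 ] [ 0.561 -0.01   0.022] [0.581 0.005 0.034]
grey [238  84  99  66 326] [273.  135.5] z 0.0356 [ 0.4992 -0.1167  0.0354] [ 0.457 -0.124  0.033] [ 0.595 -0.036  0.041]
grey [266 112  15  13 169] [272.9 117.9] z 0.0303 [ 0.5059 -0.0812  0.0311] [ 0.496 -0.09   0.022] [ 0.516 -0.073  0.034]
grey [308 115  17  13 183] [315.8 120.5] z 0.0302 [ 0.5656 -0.0852  0.0311] [ 0.556 -0.094  0.022] [ 0.576 -0.077  0.034]
```

View pics/v1.png

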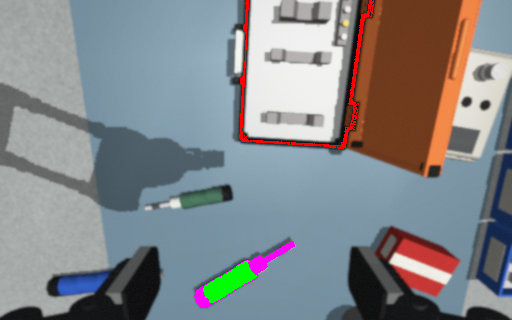

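The wrist view shows:
- **Driver:** handle near (228,282), tip at (293,241).
- **Case:** its long axis is at about 86.5° in the world. The handle cradle posts are at (278,54)/(323,57) and (273,118)/(316,120). Their 82.6 mm spacing matches the given 83 mm, and their height is about 32 mm.

The driver's grip is at about (0.428,-0.358), with its axis at 35°.

Run:
```python
from h import *
print(go([0.428,-0.358,0.13],down(np.radians(-55))))
```

```text
(array([ 21.8 , -24.11,  -5.05]), array([55. , -0.1, -0.1]))
```

```bash
python3 -m crank '[[21.8,-24.1,-5,55,0,0,8.5],[21.8,-24.1,-5,55,0,0,8.5],[21.8,-24.1,-5,55,0,0,8.5],[21.8,-24.1,-5,55,0,0,8.5],[21.8,-24.1,-5,55,0,0,8.5]]'; python3 -m crank '[[0,0,0,0,0,0,8.5],[0,0,0,0,0,0,8.5]]'
python3 - <<'E'
from h import *
im=eyes.get_image("wrist"); cv2.imwrite("pics/w2.png",im["color"])
np.save("w2.npy",im,allow_pickle=True)
print(go([0.428,-0.358,0.13],down(np.radians(-55))))
E
```

```text
clock: 2.72
position: [0.432, -0.346, 0.141]
ee_rot: [0.631, 0.321, 0.63, -0.32]
contact_force: [0.2, -0.0, 0.1]
width: 0.0848
clock: 2.98
position: [0.4323, -0.3453, 0.1421]
ee_rot: [0.631, 0.319, 0.631, -0.318]
contact_force: [1.0, 0.2, 0.6]
width: 0.0852
(array([ 1.28, -1.12,  0.72]), array([ 1.5,  0.1, -0.1]))
```

View pics/w2.png

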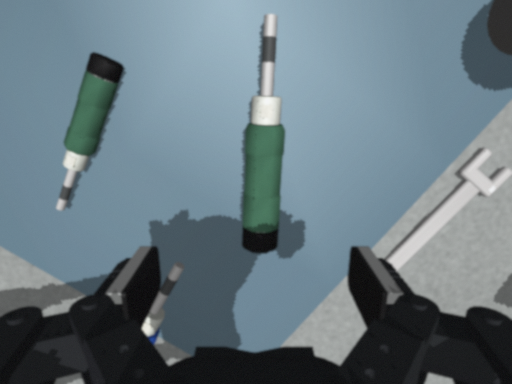

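The chosen driver is at (262,180), cap at (260,240) and tip at (270,18). The smaller look-alike is at upper left, the spanner at right (440,215), and the blue one's tip at (170,280). Next I refine the grip and check clearances.

Run:
```python
from h import *
im=np.load("w2.npy",allow_pickle=True).item(); c=im["color"]; hsv=cv2.cvtColor(c,cv2.COLOR_BGR2HSV); P=pts(im)
st=manip.get_state(); R0=rot(st["ee_rot"])
g=cv2.inRange(hsv,(50,60,20),(90,255,255)); n,l,s,ce=cv2.connectedComponentsWithStats(g)
i=1+np.argmax(s[1:,4]); print(s[i])
v,u=np.where(l==i)
# centre line by rows (edges midpoint)
cl=[]
for r in range(s[i,1]+4,s[i,1]+s[i,3]-4,3):
    k=u[v==r]; cl.append(((k.min()+k.max())/2,r))
cl=np.array(cl); w=plane(im,cl[:,0],cl[:,1],0.016)
e=[plane(im,np.array([x]),np.array([y]),h)[0] for x,y,h in [(270,14,0.02),(261,247,0.012)]]
print("tip,cap",e, np.linalg.norm(e[0][:2]-e[1][:2]))
a=np.polyfit(w[:,0],w[:,1],1); print("handle ang",np.degrees(np.arctan(a[0])))
dd=e[0][:2]-w[:,:2].mean(0); print("ang to tip",np.degrees(np.arctan2(dd[1],dd[0])))
k=(e[0]-e[1])[:2]; print("ang tip cap",np.degrees(np.arctan2(k[1],k[0])))
print("grip from tip",e[0][:2]-135e-3*k/np.linalg.norm(k),"from cap",e[1][:2]+55e-3*k/np.linalg.norm(k), "green mean",w.mean(0))
f=lambda x,y,h:R0.inv().apply(plane(im,np.array([x]),np.array([y]),h)[0]-st["position"]).round(3)
print("spanner in tool",f(395,255,.008),f(480,160,.008),"blue tip",f(178,268,.01))
```

```text
[ 242  124   43  110 3936]
tip,cap [array([ 0.54288749, -0.27905645,  0.02      ]), array([ 0.38480515, -0.38935535,  0.012     ])] 0.1927585838757113
handle ang 34.19410559918694
ang to tip 34.35924666490021
ang tip cap 34.904663097191836
grip from tip [ 0.43217327 -0.35630516] from cap [ 0.42991094 -0.35788365] green mean [ 0.43920695 -0.34993973  0.016     ]
spanner in tool [ 0.135 -0.075  0.134] [0.135 0.016 0.196] blue tip [ 0.133 -0.088 -0.073]
```

Run:
```python
from h import *
print(go([0.431,-0.357,0.005],down(np.radians(-55.6))))
```

```text
(array([13.78, -0.84,  0.81]), array([ 2.1,  0.1, -0.1]))
```

```bash
python3 -m crank '[[4,-0.8,0.8,2,0,0,8.5],[8,-0.8,0.8,2,0,0,8.5],[11,-0.8,0.8,2,0,0,8.5],[13.2,-0.8,0.8,2,0,0,8.5],[13.7,-0.8,0.8,2,0,0,8.5]]' 40; python3 -m crank '[[0,0,0,0,0,0,8.5]]'
python3 - <<'E'
from h import *
print(go([0.431,-0.357,0.005],down(np.radians(-55.6))),manip.get_state()["contact_force"])
im=eyes.get_image("wrist"); cv2.imwrite("pics/w3.png",im["color"])
E
```

```text
clock: 3.65
position: [0.4308, -0.3567, 0.0048]
ee_rot: [0.626, 0.329, 0.626, -0.329]
contact_force: [-0.1, 0.1, 0.5]
width: 0.0849
clock: 3.78
position: [0.4312, -0.358, 0.0057]
ee_rot: [0.626, 0.329, 0.625, -0.33]
contact_force: [0.0, -0.8, 0.4]
width: 0.0849
(array([ 0.07,  0.04, -0.1 ]), array([ 0. ,  0.1, -0. ])) [ 0.04920372 -0.76938568  0.35673216]
```

View pics/w3.png

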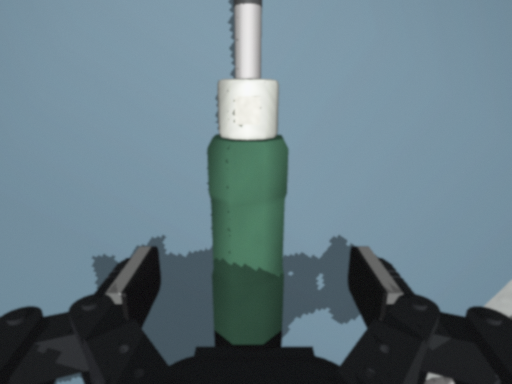

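The handle lies between the open fingers, centred at column 248 against 254 for the fingers, so I close.

```bash
python3 -m crank '[[0,0,0,0,0,0,2.5],[0,0,0,0,0,0,2.5],[0,0,0,0,0,0,2.5],[0,0,0,0,0,0,2.5],[0,0,0,0,0,0,2.5]]' 50;python3 -m crank '[[0,0,0,0,0,0,2.5],[0,0,0,0,0,0,2.5]]'
```

```text
clock: 4.45
position: [0.43, -0.3583, 0.0049]
ee_rot: [0.625, 0.33, 0.625, -0.33]
contact_force: [-2.3, 0.3, 5.3]
width: 0.031
clock: 4.7
position: [0.4301, -0.3583, 0.0049]
ee_rot: [0.625, 0.33, 0.625, -0.33]
contact_force: [-0.6, 1.8, 5.3]
width: 0.0311
```

```bash
python3 -m crank '[[-2,0,0,0,0,0,2.5],[-5,0,0,0,0,0,2.5],[-9,0,0,0,0,0,2.5],[-14,0,0,0,0,0,2.5]]' 60
python3 - <<'E'
from h import *
im=eyes.get_image("wrist"); cv2.imwrite("pics/w4.png",im["color"]); np.save("w4.npy",im,allow_pickle=True)
print(go([0.538,-0.0435,0.15],down(np.radians(-3.5))))
E
```

```text
clock: 5.2
position: [0.4292, -0.3575, 0.1439]
ee_rot: [0.624, 0.331, 0.627, -0.33]
contact_force: [0.0, -0.8, -2.7]
width: 0.0306
(array([ -0.  ,  26.62, -20.24]), array([-52.2,   0.6,   0.2]))
```

View pics/w4.png

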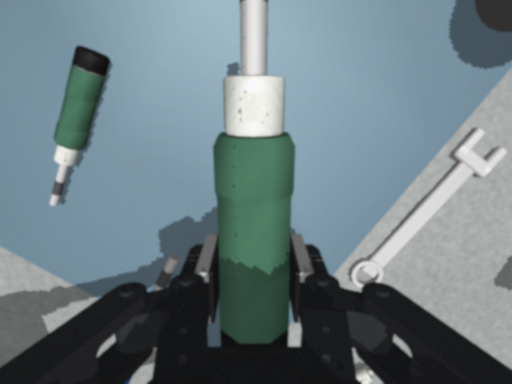

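The driver is lifted and held straight between the pads, handle at (255,240) and collar at (254,105). Next I measure its pose in the hand.

Run:
```python
from h import *
im=np.load("w4.npy",allow_pickle=True).item(); c=im["color"]; P=pts(im); st=manip.get_state(); R0=rot(st["ee_rot"])
T=R0.inv().apply((P-st["position"]).reshape(-1,3)).reshape(P.shape)
for nm,(r0,r1,c0,c1) in dict(handle1=(150,180,250,262),handle2=(205,255,250,260),collar=(85,125,248,260),shaft=(5,65,250,258)).items():
    t=T[r0:r1,c0:c1].reshape(-1,3); print(nm,np.median(t,0).round(4),"y range",t[:,1].min().round(3),t[:,1].max().round(3))
for r in (30,65,72,76,80,100,128,133,137,160,220): print(r,T[r,254].round(4))
for r in (30,100,160,220):
    m=T[r,:,0]<0.04; k=np.where(m&(np.abs(T[r,:,2])<0.03))[0]; print(r,"cols",k.min(),k.max(),"z mid",((T[r,k.min()]+T[r,k.max()])/2).round(4))
```

```text
handle1 [-0.0187  0.0486 -0.0032] y range 0.043 0.054
handle2 [-0.0181  0.0224 -0.0034] y range 0.011 0.075
collar [-0.0149  0.0695 -0.0038] y range 0.062 0.076
shaft [-0.0074  0.0933 -0.004 ] y range 0.075 0.103
30 [-0.1343  0.0749 -0.0023]
65 [-0.0069  0.0832 -0.0039]
72 [-0.0074  0.0808 -0.0039]
76 [-0.014   0.0792 -0.0038]
80 [-0.0147  0.0778 -0.0038]
100 [-0.0151  0.0711 -0.0038]
128 [-0.0158  0.0613 -0.0038]
133 [-0.0149  0.0594 -0.0038]
137 [-0.012   0.0576 -0.0038]
160 [-0.0176  0.0499 -0.0037]
220 [-0.0176  0.0262 -0.0038]
30 cols 178 431 z mid [-0.1343  0.0749 -0.0023]
100 cols 90 466 z mid [-0.1343  0.0749 -0.0023]
160 cols 213 354 z mid [-0.0717  0.0615 -0.0112]
220 cols 217 289 z mid [-0.0092  0.0227 -0.0044]
```

The arm was still moving between the picture and the state reading, so I repeat the measurement at rest.

```bash
python3 -m crank '[[0,0,0,0,0,0,2.5],[0,0,0,0,0,0,2.5]]'
python3 - <<'E'
from h import *
st=manip.get_state(); im=eyes.get_image("wrist"); c=im["color"]; P=pts(im); R0=rot(st["ee_rot"])
print(st["position"],manip.get_state()["position"])
T=R0.inv().apply((P-st["position"]).reshape(-1,3)).reshape(P.shape)
for nm,(r0,r1,c0,c1) in dict(handle1=(150,180,250,262),handle2=(205,255,250,260),collar=(85,125,248,260),shaft=(5,65,250,258)).items():
    t=T[r0:r1,c0:c1].reshape(-1,3); print(nm,np.median(t,0).round(4))
for r in (20,105,160,220):
    k=np.where((T[r,:,0]<0.02)&(T[r,:,0]>-0.03)&(np.abs(T[r,:,2])<0.022))[0]; print(r,"cols",k.min(),k.max(),"z ",T[r,k.min()].round(4),T[r,k.max()].round(4))
for r in range(70,80): print(r,T[r,254].round(4))
for r in range(128,140,2): print(r,T[r,254].round(4))
E
```

```text
clock: 5.5
position: [0.429, -0.3573, 0.1425]
ee_rot: [0.624, 0.331, 0.627, -0.33]
contact_force: [-0.2, -0.7, -2.7]
width: 0.0306
[ 0.42900651 -0.35726042  0.14250586] [ 0.42894147 -0.35721783  0.14225884]
handle1 [-0.0263  0.0493  0.001 ]
handle2 [-0.0257  0.0234  0.0005]
collar [-0.0226  0.0703  0.0003]
shaft [-0.0152  0.0941  0.0004]
20 cols 240 266 z  [-0.0114  0.0996 -0.0046] [-0.012   0.0994  0.0049]
105 cols 223 283 z  [-0.0111  0.0696 -0.0116] [-0.0119  0.0696  0.0118]
160 cols 213 293 z  [-0.0163  0.0488 -0.0157] [-0.0163  0.0488  0.0159]
220 cols 217 289 z  [-0.0176  0.0238 -0.0148] [-0.0161  0.0232  0.0151]
70 [-0.0145  0.0823  0.0005]
71 [-0.0145  0.082   0.0005]
72 [-0.0158  0.0816  0.0005]
73 [-0.0154  0.0812  0.0005]
74 [-0.0158  0.0809  0.0005]
75 [-0.0209  0.0803  0.0005]
76 [-0.0223  0.0799  0.0005]
77 [-0.0211  0.0796  0.0005]
78 [-0.0213  0.0793  0.0005]
79 [-0.0215  0.079   0.0005]
128 [-0.022   0.0619  0.0005]
130 [-0.0223  0.0613  0.0005]
132 [-0.0226  0.0606  0.0005]
134 [-0.0212  0.0597  0.0005]
136 [-0.0229  0.0592  0.0005]
138 [-0.0225  0.0584  0.0005]
```

Run:
```python
from h import *
print(go([0.538,-0.047,0.13],down(np.radians(-3.5))))
```

```text
(array([  1.3 ,  26.5 , -19.46]), array([-52.2,  -0.3,  -0.1]))
```

```bash
python3 -m crank '[[0.3,4,-3,-9,0,0,2.5],[0.6,8,-6,-18,0,0,2.5],[1,12,-9,-27,0,0,2.5],[1.3,16,-12,-36,0,0,2.5],[1.3,20,-15,-44,0,0,2.5]]' 60;  python3 - <<'E'
from h import *
print(go([0.538,-0.047,0.13],down(np.radians(-3.5))))
E
```

```text
clock: 6.18
position: [0.5098, -0.1198, 0.1294]
ee_rot: [0.702, 0.071, 0.705, -0.07]
contact_force: [1.5, -0.1, -3.1]
width: 0.0307
(array([-0.06,  7.69,  1.32]), array([-7.9, -0.2, -0.1]))
```

```bash
python3 -m crank '[[0,4,0.7,-4,0,0,2.5],[0,6.8,1.2,-7.9,0,0,2.5],[0,7.7,1.3,-7.9,0,0,2.5],[0,7.7,1.3,-7.9,0,0,2.5],[0,7.7,1.3,-7.9,0,0,2.5]]';  python3 - <<'E'
from h import *
st=manip.get_state()
print(go([0.538,-0.047,0.13],down(np.radians(-3.5))))
im=eyes.get_image("wrist"); cv2.imwrite("pics/w5.png",im["color"]); np.save("w5.npy",[im,st],allow_pickle=True)
im=eyes.get_image("scene"); cv2.imwrite("pics/s5.png",cv2.resize(im["color"][100:300,180:400],None,fx=3.5,fy=3)) 
E
```

```text
clock: 6.8
position: [0.5383, -0.0499, 0.1309]
ee_rot: [0.706, 0.023, 0.707, -0.024]
contact_force: [-0.7, -0.1, -2.4]
width: 0.0307
(array([ 0.09,  0.28, -0.05]), array([-0.3, -0.1,  0. ]))
```

View pics/w5.png

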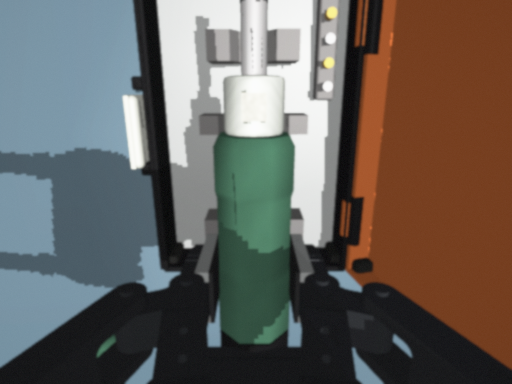

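View pics/s5.png

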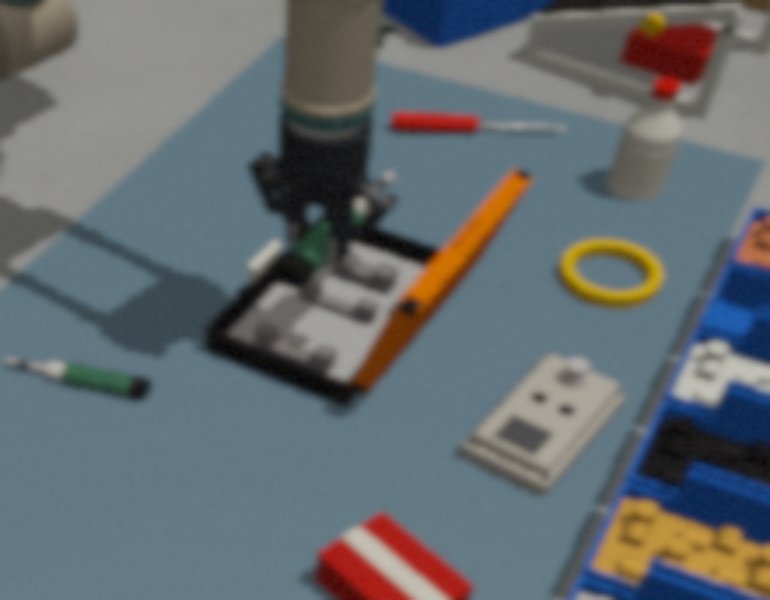

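The driver is aligned over the case: outer edges of the cradle post pairs average columns 253 to 254, and the driver axis is at 254. I check the y position numerically, then lower.

Run:
```python
from h import *
im,st=np.load("w5.npy",allow_pickle=True); P=pts(im); R0=rot(st["ee_rot"])
T=R0.inv().apply((P-st["position"]).reshape(-1,3)).reshape(P.shape)
for nm,(r0,r1,c0,c1) in dict(shL=(30,62,208,236),shR=(30,62,274,298),c2L=(113,133,201,220),c2R=(113,133,296,307)).items():
    t=T[r0:r1,c0:c1].reshape(-1,3); w=P[r0:r1,c0:c1].reshape(-1,3); t=t[(w[:,2]>0.02)&(w[:,2]<.04)]; print(nm,t.min(0).round(4),t.max(0).round(4))
print(go([0.538,-0.047,0.06],down(np.radians(-3.5))))
```

```text
shL [ 0.0942  0.0937 -0.0312] [ 0.1028  0.1138 -0.0123]
shR [0.0946 0.0939 0.0141] [0.1046 0.1134 0.031 ]
c2L [ 0.0975  0.0447 -0.0388] [ 0.1057  0.0568 -0.0249]
c2R [0.0972 0.0447 0.0313] [0.1107 0.0572 0.0393]
(array([ 7.13,  0.29, -0.07]), array([-0.3, -0. ,  0. ]))
```

```bash
python3 -m crank '[[3,0.3,0,0,0,0,2.5],[6,0.3,0,0,0,0,2.5],[8,0.3,0,0,0,0,2.5],[9,0.3,0,0,0,0,2.5],[9.7,0.3,0,0,0,0,2.5]]'; python3 -m crank '[[0.3,0,0,0,0,0,2.5],[0.3,0,0,0,0,0,2.5]]'
python3 - <<'E'
from h import *
print(go([0.538,-0.047,0.0197],down(np.radians(-3.5))))
im=eyes.get_image("wrist"); cv2.imwrite("pics/w6.png",im["color"])
E
```

```text
clock: 7.52
position: [0.5394, -0.0464, 0.0344]
ee_rot: [0.707, 0.023, 0.707, -0.023]
contact_force: [0.9, -0.6, -2.7]
width: 0.0306
clock: 7.78
position: [0.5395, -0.046, 0.0318]
ee_rot: [0.707, 0.023, 0.706, -0.023]
contact_force: [-0.8, 0.9, -2.9]
width: 0.0305
(array([ 1.21, -0.11, -0.14]), array([-0.3,  0. ,  0. ]))
```

View pics/w6.png

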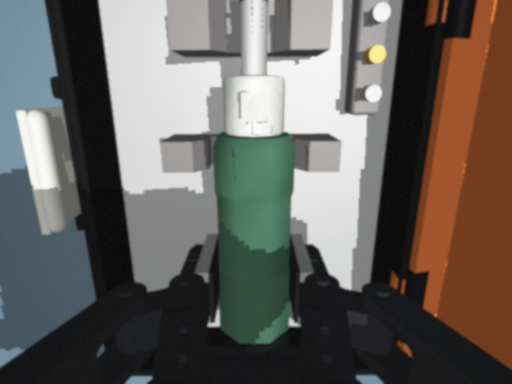

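The shaft slot outer edges are at 168 and 330 (centre 249) and the driver is at 254, so I shift about 1 mm towards -x and lower the rest.

```bash
python3 -m crank '[[0.3,0,-0.1,0,0,0,2.5],[0.6,0,-0.1,0,0,0,2.5],[0.9,0,-0.1,0,0,0,2.5],[1.1,0,-0.1,0,0,0,2.5],[1.1,0,-0.1,0,0,0,2.5]]'
python3 - <<'E'
from h import *
print(go([0.538,-0.047,0.0197],down(np.radians(-3.5))))
E
```

```text
clock: 8.45
position: [0.538, -0.0458, 0.0202]
ee_rot: [0.707, 0.023, 0.707, -0.023]
contact_force: [-0.2, 0.1, -3.3]
width: 0.0305
(array([ 0.05, -0.12,  0.01]), array([-0.3, -0. , -0. ]))
```

No contact yet (-3.3 N is the weight). I lower in small steps.

```bash
python3 -m crank '[[0.1,0,0,0,0,0,2.5],[0.1,0,0,0,0,0,2.5],[0.2,0,0,0,0,0,2.5],[0.2,0,0,0,0,0,2.5]]'
```

```text
clock: 8.95
position: [0.5383, -0.0459, 0.019]
ee_rot: [0.707, 0.023, 0.707, -0.023]
contact_force: [-1.2, 0.4, 3.0]
width: 0.0309
```

Contact made (force now +3.0 N). I open gently.

```bash
python3 -m crank '[[0,0,0,0,0,0,3.4],[0,0,0,0,0,0,3.8],[0,0,0,0,0,0,4.5],[0,0,0,0,0,0,5.5],[0,0,0,0,0,0,7]]' 20; python3 -m crank '[[0,0,0,0,0,0,7],[0,0,0,0,0,0,7]]'
python3 - <<'E'
from h import *
st=manip.get_state(); im=eyes.get_image("wrist"); cv2.imwrite("pics/w7.png",im["color"]); np.save("w7.npy",[im,st],allow_pickle=True)
P=pts(im)
for nm,(r0,r1,c0,c1) in dict(handle1=(145,180,240,252),handle2=(205,255,240,252),collar=(85,125,243,253),shaft=(5,65,246,252)).items():
    print(nm,np.median(P[r0:r1,c0:c1].reshape(-1,3),0).round(4))
E
```

```text
clock: 9.57
position: [0.5382, -0.0459, 0.0184]
ee_rot: [0.707, 0.023, 0.707, -0.023]
contact_force: [0.5, 0.8, -1.1]
width: 0.0696
clock: 9.82
position: [0.5381, -0.0458, 0.0185]
ee_rot: [0.707, 0.023, 0.707, -0.023]
contact_force: [0.2, 0.7, -0.2]
width: 0.07
handle1 [0.539  0.004  0.0454]
handle2 [ 0.537  -0.0228  0.0447]
collar [0.5411 0.024  0.0416]
shaft [0.543  0.0476 0.0339]
```

View pics/w7.png

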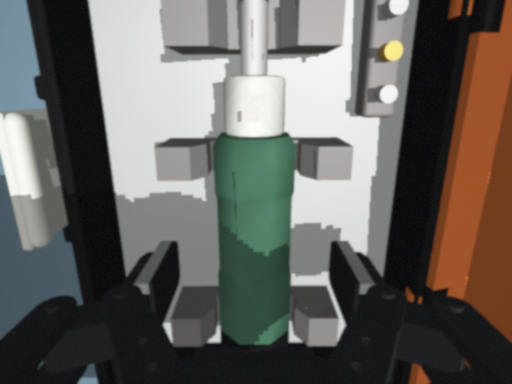

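The driver lies down in both cradles. Heights over the axis imply about 29 mm for handle, collar and shaft, centred between the posts. I lift away, close the fingers and check.

```bash
python3 -m crank '[[-3,0,0,0,0,0,7],[-8,0,0,0,0,0,7],[-14,0,0,0,0,0,7],[-20,0,0,0,0,0,7],[-23.5,0,0,0,0,0,7]]';python3 -m crank '[[0,0,0,0,0,0,0],[0,0,0,0,0,0,0]]'
python3 - <<'E'
from h import *
st=manip.get_state()
im=eyes.get_image("wrist"); cv2.imwrite("pics/w8.png",im["color"]); np.save("w8.npy",[im,st],allow_pickle=True)
im=eyes.get_image("scene"); P=pts(im); c=im["color"]; hsv=cv2.cvtColor(c,cv2.COLOR_BGR2HSV)
o=(cv2.inRange(hsv,(5,150,100),(18,255,255))>0); o[:140]=0
p=P[o]; O=np.array([.5406,-.0036,0]); a=np.radians(-3.5); X=np.array([np.cos(a),np.sin(a),0]);Y=np.array([-np.sin(a),np.cos(a),0])
cp=np.stack([(p-O)@X,(p-O)@Y,p[:,2]],1); k=(abs(cp[:,0])<.2)&(abs(cp[:,1])<.14)&(cp[:,2]>.03); cp=cp[k]
for z in np.arange(.04,.2,.02):
    s=cp[(abs(cp[:,2]-z)<.01)]; 
    if len(s): print(z.round(2),len(s),s[:,0].min().round(3),np.median(s[:,0]).round(3),s[:,0].max().round(3),s[:,1].min().round(3),s[:,1].max().round(3))
print(cp[:,2].max())
t=st["position"]-O; print("tcp case",(t@X).round(4),(t@Y).round(4),st["position"][2], go(O+0.155*X+[0,0,.25],down(a)))
E
```

```text
clock: 10.5
position: [0.5391, -0.046, 0.2571]
ee_rot: [0.708, 0.023, 0.705, -0.023]
contact_force: [0.2, 0.1, -0.4]
width: 0.0699
clock: 10.75
position: [0.5374, -0.0457, 0.2525]
ee_rot: [0.706, 0.023, 0.707, -0.023]
contact_force: [-0.2, 0.2, -0.3]
width: 0.0344
0.04 1 0.053 0.053 0.053 0.11 0.11
0.06 18 0.085 0.095 0.102 -0.115 0.054
0.08 31 0.089 0.101 0.108 -0.117 0.075
0.1 41 0.096 0.108 0.112 -0.116 0.092
0.12 45 0.1 0.113 0.118 -0.115 0.087
0.14 56 0.105 0.119 0.123 -0.116 0.097
0.16 48 0.11 0.123 0.127 -0.116 0.104
0.18 317 0.111 0.122 0.13 -0.114 0.109
0.19032078182114542
tcp case -0.0006 -0.0422 0.25248058944803814 (array([ 0.11,  4.29, 15.57]), array([-0.3, -0.2, -0. ]))
```

View pics/w8.png

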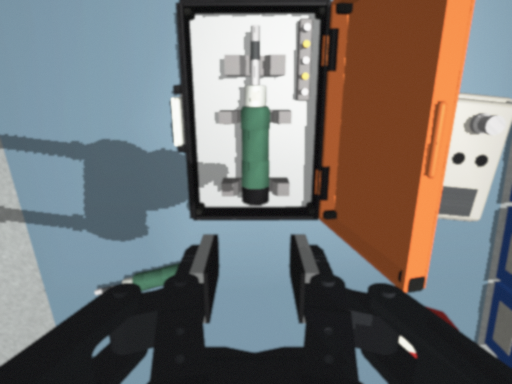

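The driver sits in its cradles, handle at (256,150) and shaft at (255,45), with the lid still open. The lid geometry matches: outer face at case x of about 0.13, top at z 0.19. I now go over and behind the lid.

```bash
python3 -m crank '[[-0.5,2,4,0,0,0,0],[-0.5,4.3,9,0,0,0,0],[-0.5,4.3,13,0,0,0,0],[0,4.3,15.6,0,0,0,0],[0,4.3,15.6,0,0,0,0]]';python3 -m crank '[[0,0,0,0,0,0,0]]'
python3 - <<'E'
from h import *
O=np.array([.5406,-.0036,0]); a=np.radians(-3.5); X=np.array([np.cos(a),np.sin(a),0])
print(go(O+0.155*X+[0,0,.145],down(a)))
im=eyes.get_image("scene"); cv2.imwrite("pics/s9.png",cv2.resize(im["color"][80:280,180:400],None,fx=3.5,fy=3))
E
```

```text
clock: 11.48
position: [0.6971, -0.0132, 0.2497]
ee_rot: [0.705, 0.023, 0.709, -0.023]
contact_force: [-0.8, -0.4, -0.2]
width: 0.0
clock: 11.6
position: [0.6954, -0.0131, 0.2521]
ee_rot: [0.706, 0.023, 0.708, -0.023]
contact_force: [-0.5, 0.3, -0.4]
width: 0.0002
(array([10.71,  0.  ,  0.03]), array([-0.3, -0.2, -0. ]))
```

View pics/s9.png

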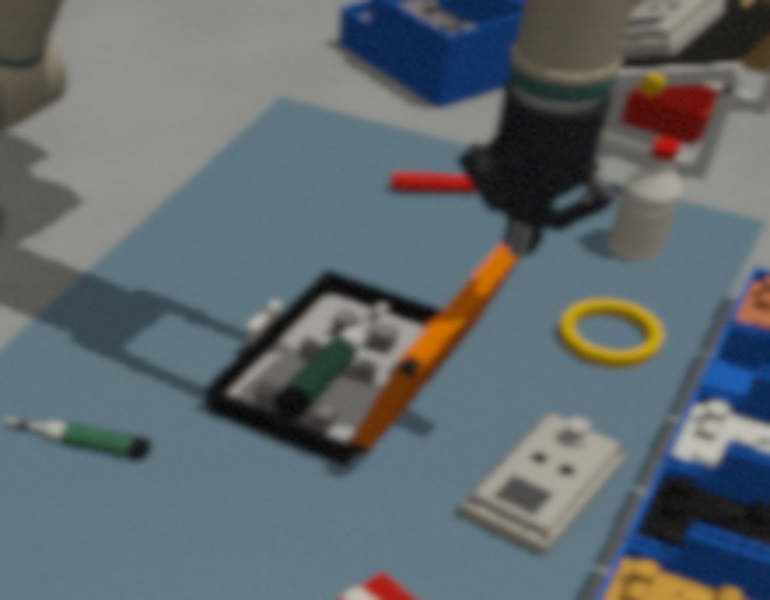

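The gripper's knuckles stick out in the jaw direction near the lid's top edge. Before going down I turn the tool 90° so they lie along the lid.

```bash
python3 -m crank '[[0,0,0,10,0,0,0],[0,0,0,20,0,0,0],[0,0,0,30,0,0,0],[0,0,0,40,0,0,0],[0,0,0,50,0,0,0]]';python3 -m crank '[[0,0,0,10,0,0,0],[0,0,0,20,0,0,0],[0,0,0,30,0,0,0],[0,0,0,40,0,0,0],[0,0,0,40,0,0,0]]'
python3 - <<'E'
from h import *
O=np.array([.5406,-.0036,0]); a=np.radians(-3.5); X=np.array([np.cos(a),np.sin(a),0])
print(go(O+0.155*X+[0,0,.145],down(a-np.pi/2)))
E
```

```text
clock: 12.28
position: [0.6954, -0.0132, 0.2543]
ee_rot: [0.63, 0.322, 0.63, -0.321]
contact_force: [-0.0, 0.9, -0.3]
width: 0.0001
clock: 12.9
position: [0.6956, -0.0132, 0.2543]
ee_rot: [0.484, 0.516, 0.484, -0.516]
contact_force: [-0.4, -0.2, 0.1]
width: -0.0001
(array([ 1.093e+01, -4.000e-02, -1.000e-02]), array([-0.2, -0. , -0. ]))
```

```bash
python3 -m crank '[[3,0,0,0,0,0,0],[6,0,0,0,0,0,0],[9,0,0,0,0,0,0],[10.9,0,0,0,0,0,0],[10.9,0,0,0,0,0,0]]'
python3 - <<'E'
from h import *
st=manip.get_state();print(st["contact_force"])
im=eyes.get_image("side"); cv2.imwrite("pics/d10.png",im["color"]) 
im=eyes.get_image("scene"); cv2.imwrite("pics/s10.png",cv2.resize(im["color"][80:280,180:400],None,fx=3.5,fy=3))
E
```

```text
clock: 13.52
position: [0.6949, -0.0131, 0.143]
ee_rot: [-0.483, -0.515, -0.485, 0.516]
contact_force: [-0.7, 0.2, 0.2]
width: -0.0
[-0.7400286   0.21385521  0.182609  ]
```

View pics/s10.png

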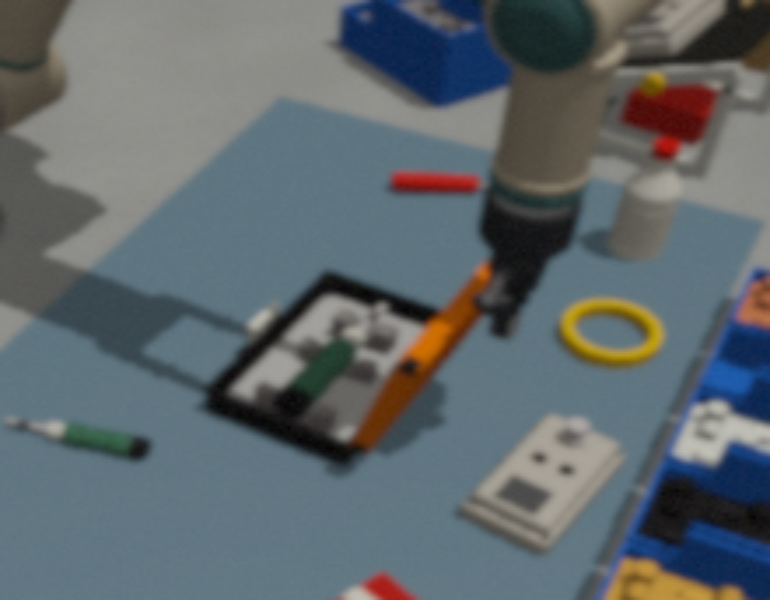

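The finger is behind the lid, at crop (505,320), so I sweep it towards the case.

```bash
python3 -m crank '[[0,-2,0,0,0,0,0],[0,-4,0,0,0,0,0],[0,-5.7,0,0,0,0,0],[-0.7,-7.6,0,0,0,0,0],[-1.4,-9.4,0,0,0,0,0]]'
python3 - <<'E'
from h import *
st=manip.get_state();O=np.array([.5406,-.0036,0]); a=np.radians(-3.5); X=np.array([np.cos(a),np.sin(a),0]); print((st["position"]-O)@X,st["position"],st["contact_force"])
im=eyes.get_image("scene"); cv2.imwrite("pics/s11.png",cv2.resize(im["color"][80:280,180:400],None,fx=3.5,fy=3))
E
```

```text
clock: 14.25
position: [0.6024, -0.007, 0.1598]
ee_rot: [0.484, 0.517, 0.483, -0.516]
contact_force: [1.9, -0.6, -0.7]
width: -0.0002
0.06193808198450653 [ 0.60244559 -0.00700466  0.15977597] [ 1.90354641 -0.62652722 -0.72279889]
```

View pics/s11.png

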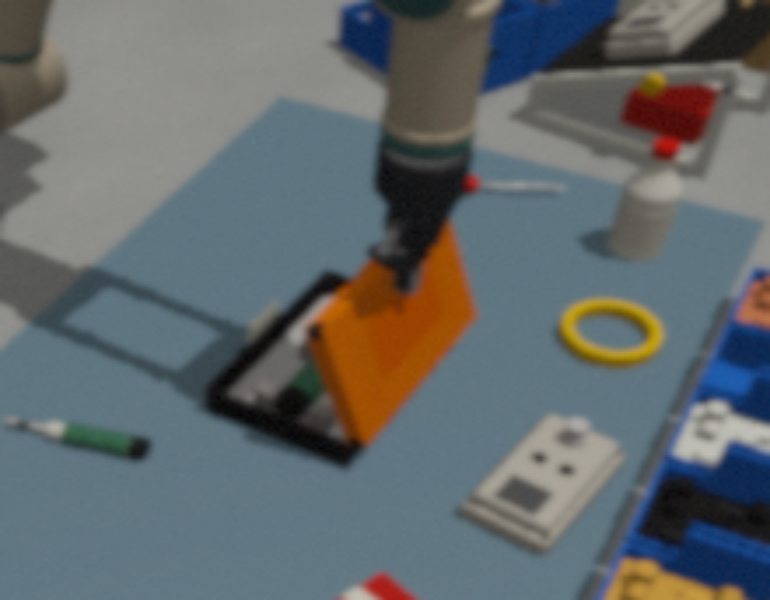

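The lid is coming over with the finger on its outer face; I continue along the arc.

```bash
python3 -m crank '[[0.5,-2,0,0,0,0,0],[1.2,-3.9,0,0,0,0,0],[2,-5.8,0,0,0,0,0],[3.2,-7.5,0,0,0,0,0],[4.7,-9.1,0,0,0,0,0]]'
python3 - <<'E'
from h import *
st=manip.get_state();O=np.array([.5406,-.0036,0]); a=np.radians(-3.5); X=np.array([np.cos(a),np.sin(a),0]); print((st["position"]-O)@X,st["position"],st["contact_force"])
im=eyes.get_image("scene"); cv2.imwrite("pics/s12.png",cv2.resize(im["color"][80:280,180:400],None,fx=3.5,fy=3))
E
```

```text
clock: 14.92
position: [0.5114, -0.001, 0.1116]
ee_rot: [0.484, 0.516, 0.483, -0.516]
contact_force: [0.9, -0.3, 0.3]
width: 0.0001
-0.02930164220173706 [ 0.51140304 -0.00099329  0.11160587] [ 0.90820649 -0.25921325  0.27611882]
```

View pics/s12.png

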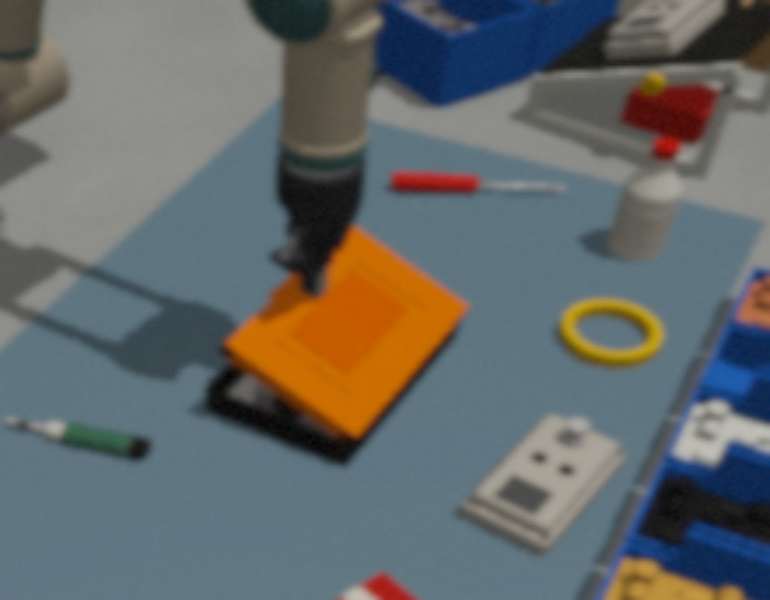

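```bash
python3 -m crank '[[1.3,-1.5,0,0,0,0,0],[2.4,-2.3,0,0,0,0,0],[3.2,-2.8,0,0,0,0,0],[3.9,-3.2,0,0,0,0,0],[4.2,-3.4,0,0,0,0,0]]'
python3 - <<'E'
from h import *
st=manip.get_state();O=np.array([.5406,-.0036,0]); a=np.radians(-3.5); X=np.array([np.cos(a),np.sin(a),0]); print((st["position"]-O)@X,st["position"],st["contact_force"])
im=eyes.get_image("scene"); cv2.imwrite("pics/s13.png",cv2.resize(im["color"][80:280,180:400],None,fx=3.5,fy=3))
E
```

```text
clock: 15.6
position: [0.4781, 0.0012, 0.0691]
ee_rot: [-0.483, -0.516, -0.483, 0.516]
contact_force: [1.3, -0.1, 5.2]
width: -0.0
-0.06272496795625608 [0.47805174 0.00120551 0.0690799 ] [ 1.29109195 -0.11221736  5.17013076]
```

View pics/s13.png

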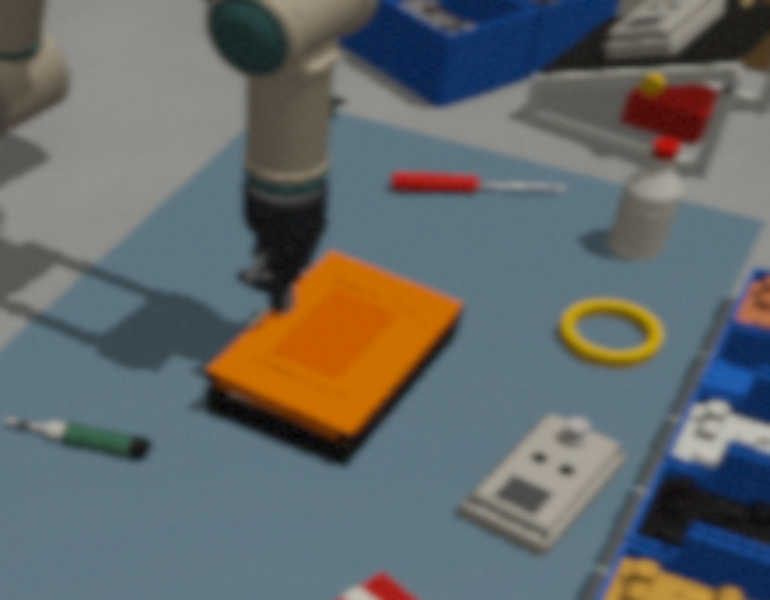

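The lid rests on the catch and the tip touches its edge at 69 mm height. I press down to about 57 mm, in steps.

```bash
python3 -m crank '[[0.4,0,0,0,0,0,0],[0.8,0,0,0,0,0,0],[1.1,0,0,0,0,0,0],[1.3,0,0,0,0,0,0],[1.3,0,0,0,0,0,0]]'
```

```text
clock: 16.27
position: [0.4785, 0.0011, 0.0578]
ee_rot: [0.484, 0.516, 0.483, -0.516]
contact_force: [-3.4, -0.3, 13.4]
width: 0.0002
```

```bash
python3 -m crank '[[0.3,0,0,0,0,0,0],[0.4,0,0,0,0,0,0],[0.4,0,0,0,0,0,0]]';python3 -m crank '[[-0.5,0,0,0,0,0,0],[-2,0,0,0,0,0,0],[-6,0,0,0,0,0,0],[-11,0,0,0,0,0,0],[-16,0,0,0,0,0,0]]'; python3 -m crank '[[0,-3,0,0,0,0,0],[0,-6,0,0,0,0,0],[0,-10,0,0,0,0,0],[0,-10,0,0,0,0,0]]'
python3 - <<'E'
from h import *
st=manip.get_state(); im=eyes.get_image("scene"); P=pts(im); c=im["color"]; hsv=cv2.cvtColor(c,cv2.COLOR_BGR2HSV)
cv2.imwrite("pics/s14.png",cv2.resize(c[100:340,100:400],None,fx=2.6,fy=2.5))
O=np.array([.5406,-.0036,0]); a=np.radians(-3.5); X=np.array([np.cos(a),np.sin(a),0]);Y=np.array([-np.sin(a),np.cos(a),0])
o=(cv2.inRange(hsv,(5,150,100),(18,255,255))>0); o[:140]=0; p=P[o]
cp=np.stack([(p-O)@X,(p-O)@Y,p[:,2]],1); k=(abs(cp[:,0])<.1)&(abs(cp[:,1])<.13); cp=cp[k]
for lo in (-.07,-.04,-.01,.02,.05): s=cp[(cp[:,0]>lo)&(cp[:,0]<lo+.03)&(abs(cp[:,1])<.1)]; print(lo,len(s),np.median(s[:,2]).round(4))
m=(abs(cp[:,1])<.1)&(cp[:,2]>.05)&(abs(cp[:,0])<.07); print("slope",np.polyfit(cp[m,0],cp[m,2],1))
print(st["position"],st["contact_force"])
E
```

```text
clock: 16.65
position: [0.4785, 0.0011, 0.0575]
ee_rot: [0.484, 0.517, 0.483, -0.516]
contact_force: [-11.3, 1.8, 42.7]
width: 0.0
clock: 17.27
position: [0.4781, 0.0012, 0.2135]
ee_rot: [-0.483, -0.516, -0.483, 0.516]
contact_force: [1.3, 0.9, 0.1]
width: 0.0
clock: 17.77
position: [0.3756, 0.0082, 0.212]
ee_rot: [-0.483, -0.516, -0.484, 0.516]
contact_force: [0.4, 0.3, -0.1]
width: -0.0
-0.07 366 0.0591
-0.04 376 0.0594
-0.01 387 0.0594
0.02 401 0.059
0.05 435 0.0583
slope [-0.00186648  0.05922753]
[0.37557338 0.00817846 0.21204864] [ 0.36448466  0.2565873  -0.05226618]
```

View pics/s14.png

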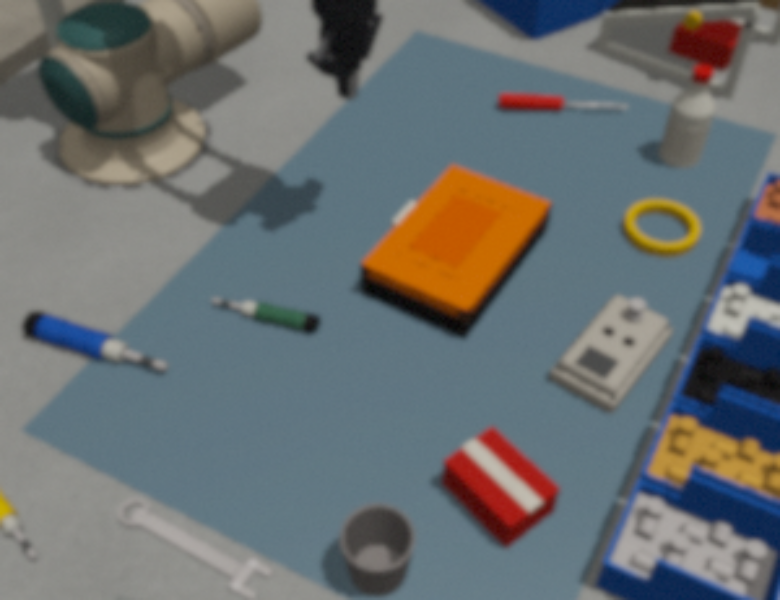

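The lid is flat at 58 to 59 mm (slope about 0.002 rad) and the catch is upright at its near edge, crop (405,211). The bystanders are where they were and the arm is clear, so I hand in.

```bash
python3 -m crank '[[0,0,0,0,0,0,0],[0,0,0,0,0,0,0]]'; python3 -c "
from rig import manip
print(manip.sign_off())"
```

```text
clock: 18.08
position: [0.3794, 0.0076, 0.2124]
ee_rot: [0.483, 0.516, 0.483, -0.516]
contact_force: [-0.7, 0.5, 0.7]
width: -0.0
the job is handed in; nothing more can be done
None
```

The large green torque screwdriver is in its case and the lid is shut; I handed the job in at about 18 s on the robot's clock. No verdict is reported, so what follows rests on my own last checks.

- **Driver:** I lowered it until light contact (+3 N) and let go. The wrist picture then showed it centred between the posts, with its axis about 29 mm up at handle, collar and shaft. I could not see it again once the lid was shut.
- **Lid:** I swung it over from behind with closed fingers and pressed its edge to 57.5 mm, reaching 43 N at the wrist. After I backed away it stayed flat at 58 to 59 mm, with a slope of about 0.002 rad. The catch looked upright in the scene picture, but I did not measure its angle.
- **Bystanders:** They look unmoved in the last scene picture. I did not measure their positions numerically, and that crop left out any that lay beyond its edges.
- **Disagreement:** One in-hand measurement, taken while the arm was still moving, was off by about 8 mm. I discarded it and repeated it at rest, and the repeat was consistent.

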